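Change the ribbon cassette in the label printer

TASK

Change the ribbon cassette in the label printer: pull the used cassette out of its bay and lay it flat in the yellow tray. Push the fresh cassette down into the bay until it clicks fully home, then swing the cover over and press it down until its latch holds it shut; leave the bottle, jar and label roll standing where they are.

Things in the scene. Friction and masses are not known exactly. Their poses are not given: they have to be found in the camera images.
- printer: white desktop label printer, fixed, 220 (x) x 200 (y) mm, flat top deck 80 mm above the table. Origin: centre of its footprint on the table. Its x axis points from the front (label slit, display) to the back (cover hinge), z up. Turned up to 0.3 rad either way
- bay (a point): centre of the floor of the cassette bay in the printer's deck, 52 mm above the table, axes as the printer's. A seated cassette's origin lies on this point with the same axes. The bay is 28 mm deep, has the cassette's outline with the narrow nose towards the printer's front (-x), 2 mm clear all round, with 6 mm bevels at its mouth: the cassette goes in one way round only
- bay_detent (a point): point midway between the two sprung steel blades in the bay's sides, 14 mm above the bay floor and 8 mm behind its centre. They snap over the cassette's side ribs: going in, they resist from about 9.5 mm above the floor (peak 8 to 14 N), let go with a force drop about 4 mm above it and then hold the cassette down. A seated cassette comes out with a straight upward pull of 8 to 14 N
- used_cassette: used ribbon cassette, black case, white pull tab; starts seated in the bay. Origin: centre of its underside; x runs from the nose end to the broad end, z up. Case 26 mm high: broad part x -29 to +55 mm, 52 mm wide; nose x -55 to -29 mm, 30 mm wide; snap ribs stand 3 mm out of both sides at x -4 to +20 mm. 0.13 to 0.25 kg
- used_tab (a point): middle of the used cassette's white pull tab, 8 mm towards the broad end from its origin and 40 mm above its underside. The tab is 40 mm long (x), 12 mm thick (y) and stands from 26 to 54 mm above the underside; grip it across y
- fresh_cassette: fresh ribbon cassette with a blue pull tab, otherwise of the same shape, sizes, mass and axes as the used one; stands flat on the table to one side of the printer, turned up to 0.7 rad either way
- fresh_tab (a point): middle of the fresh cassette's blue pull tab; same place and sizes as on the used one
- cover_body (a joint): the printer cover's hinge: 0 = shut, grows as it opens (rad); starts open at 1.68 to 1.85, stop at 1.95. Stiff: the cover stays where it is left (1 to 2 N at its front edge moves it). Near shut a sprung catch under the front edge resists from about 0.05 rad, gives way at about 10 N pressed there, and then holds it below 0.015 rad. A cassette that is not fully home keeps it from latching
- cover_hinge (a point): middle of the cover's hinge line at the back of the printer, 85 mm behind the printer's origin and 82 mm above the table; the line runs along the printer's y; the point's axes turn with the cover
- cover_lip (a point): middle of the thumb lip on the cover's front edge, 174 mm from the hinge line; its axes turn with the cover and are the printer's when shut. The cover is a grey shell with a clear window, 168 mm from hinge to front, 172 mm wide, 31 mm deep: shut, its flat outer face is 113 mm above the table; open, it stands up behind the bay with that face to the back
- tray: yellow open tray, fixed, 176 (x) x 126 (y) mm, 32 mm high, walls and floor about 4 mm thick. Origin: centre of its underside. It stands on the other side of the printer from the fresh cassette
- bottle_a: full glass bottle with a green crown cap, 61 mm diameter, 228 mm high, beside the printer's back left corner; origin at the centre of its underside. Not to be disturbed
- label_roll: white roll of labels lying flat, 100 mm diameter, 60 mm high, beside the printer's back right corner; origin at the centre of its underside. Not to be disturbed
- yeast: small jar with a red lid, 47 mm diameter, 97 mm high, beyond the fresh cassette's nose; origin at the centre of its underside. Not to be disturbed
Mind the look-alikes: they are no part of the job. What is shaped like the fresh_cassette but green is not meant.

How it is judged:
By the outcome, as a careful person would: the job done as asked, in the order asked, and still so for the second after the job is handed in, with the robot touching nothing.
It also fails if it takes over 72 s, if anything falls off the work surface, if the arm or the gripper's body presses on something with over 40 N, if the wrist force passes 120 N, or if a joint passes its speed limit or range.

ROBOT

A 6-joint arm with a two-finger parallel gripper is mounted at the origin on a cart in front of the work surface, level with it; the furniture and walls round the work are solid. World frame = base frame: x ahead of the robot, y to its left, z up, the work surface at z = 0. Lengths are in m, angles in degrees, forces in N, time in s.
With the tool pointing down it reaches from about 0.4 to 0.825 m from the base axis. Payload 7 kg.
Tool frame: the origin (TCP) lies midway between the tips of the shut fingers; the grasp point (between the pads) lies 19 mm behind it; z points along the fingers, y is the line along which they close (so a half turn about z gives the same grasp; the last joint's range is limited). The gripper opens to 88 mm and grips with 3 to 60 N. Pads are 19 mm wide; open, the fingers measure 130 mm over their backs; the gripper's body (78 mm by 193 mm) begins 47 mm behind the grasp point.
Start: joints at [-47.435, 20.546, 0.682, 0, -70.136, -16.507], TCP at [0.296, -0.606, 0.227] pointing down, gripper open.
Joint ranges: [-176.03, 176.03], [-82.01, 121.73], [-58.28, 71.71], [-173.87, 95.51], [-174.79, -0.11], [-173.66, 173.66]. Speed limits (degrees/s): [136.94, 136.94, 172.46, 180, 180, 180].

INTERFACE

Orientations are given as [roll, pitch, yaw] about the fixed x, y, z axes, in that order (R = Rz(yaw) Ry(pitch) Rx(roll)).
In Python, from plant import ctrl, viewer, close_job gives the robot as it stands. The module is installed in compiled form; this text tells all that it offers.
- The arm moves only by the tool step_arm, never from a script. Its argument "moves" is a list that holds one entry, the list of rows, each a list of 5 numbers: the shift along the world's x, y, z in cm, then the turn about the world's z in rad, then the finger opening in cm, from 0 to 8.76. In form: [[[tx, ty, tz, twist, grip], ...]]. A call has 1 to 10 rows; each row shifts and turns the commanded pose from where the row before left it; what a row does not reach is not made up. A row lasts 1/10 s, in which the tool goes at most 50 mm and 8.59 degrees, less where a joint would pass 70% of its speed; a pose out of reach is approached as far as the arm can. A call with a gripper value outside its range is refused whole. The fingers move at their own pace and stop on an object; the grip force is fixed at half the most. Time passes only in rows, so rows that do not move let the fingers close. It gives the time, the measured TCP pose, the force, the opening and the grip force at its end, in the units of the state.
- ctrl.get_obs(): the state, without advancing time (a new reading comes with each control period).
- viewer.snapshot(name): name is "scene" or "top"; returns (picture, depth): 420x560x3 uint8, blue, green, red; 420x560 float32, m along the optical axis (not along the pixel's ray), 0 where there is no reading.
- viewer.camera_info(name): a dict with "camera_matrix" (3x3 intrinsics, pixels), "eye" and "orientation" of the camera in the world. Camera axes: x right, y down, z forward; pixel columns grow to the right and rows downward; lengths in m; the calibration is good to about 2 mm. A picture is of the moment at which its call begins. camera_info takes no time and is no camera call.
- close_job(): hands the job in; it is judged then, once.
The state is a dict: "clock": time; "joint_pos": joint angles; "qvel": joint speeds; "tau": joint torques, N m; "tool_pos": TCP position; "orientation": TCP orientation; "force": force on the tool from outside, world axes, zero at the start; "moment": the same for the moment, N m; "opening": finger opening in m; "gripper_force": force on a finger pad.
Only numpy, scipy, OpenCV 4.12 (cv2) and the standard library are available. Lean on these libraries where they do the work, as an engineer would, in place of code of your own. Each camera call takes 0.05 s, during which the arm holds its last target. There are 200 camera calls.

## Working session

There is one attempt and no reset: what is moved stays moved. The work goes in short steps, Python scripts to look and compute and a tool call to move; the robot and the scene stay as the last step left them, time stands still between calls to the robot, and variables do not carry over. Pictures are saved under pics/ and viewed, at most 10 in all, crops included, and the job is handed in when it is done.

Besides the shell and the picture viewer there is one more tool, called after "Request:" as name(argument=value, ...) on one line, values as JSON. step_arm: Moves the arm, as the interface text tells. Its arguments: {"type":"object","properties":{"moves":{"type":"array","items":{"type":"array","items":{"type":"array","items":{"type":"number"}}}}},"required":["moves"]}

```bash
mkdir -p pics
cat > h.py <<'E'
import numpy as np, cv2
from plant import ctrl, viewer, close_job
def cam(n):
    i=viewer.camera_info(n); K=np.array(i["camera_matrix"]); e=np.array(i["eye"]); o=np.array(i["orientation"])
    if o.shape!=(3,3):
        from scipy.spatial.transform import Rotation as R
        o=R.from_euler('xyz',o,degrees=True).as_matrix()
    return K,e,o
def cloud(n,d):
    K,e,R=cam(n); v,u=np.mgrid[:d.shape[0],:d.shape[1]]
    p=np.stack([(u-K[0,2])/K[0,0],(v-K[1,2])/K[1,1],np.ones_like(d)],-1)*d[...,None]
    return p@R.T+e
def plane(n,u,v,z):
    K,e,R=cam(n); r=R@np.array([(u-K[0,2])/K[0,0],(v-K[1,2])/K[1,1],1]); return e+r*(z-e[2])/r[2]
def snap(tag):
    out={}
    for n in("scene","top"):
        a,d=viewer.snapshot(n); cv2.imwrite(f"pics/{tag}_{n}.png",a); np.savez(f"pics/{tag}_{n}.npz",a=a,d=d); out[n]=(a,d)
    return out
E
python3 - <<'E'
from h import *
snap("a")
for n in("scene","top"): print(viewer.camera_info(n))
print(ctrl.get_obs())
E
```

```text
{'camera_matrix': array([[502.67978972,   0.        , 290.09006183],
       [  0.        , 502.67978972, 214.23242521],
       [  0.        ,   0.        ,   1.        ]]), 'eye': array([-0.9114016 ,  0.50410064,  0.82612975]), 'orientation': array([-115.68310878,    0.74907297, -110.537427  ])}
{'camera_matrix': array([[476.50237458,   0.        , 278.33605907],
       [  0.        , 476.50237458, 210.25119198],
       [  0.        ,   0.        ,   1.        ]]), 'eye': array([ 0.1820836 , -0.01191266,  1.71939778]), 'orientation': array([-167.90180875,   -0.1765135 ,  -89.16756304])}
{'clock': 0.1, 'joint_pos': array([-4.74361442e+01,  2.05870939e+01,  6.38292503e-01, -1.76968834e-02,
       -7.01358044e+01, -1.65041520e+01]), 'qvel': array([-0.00160604, -0.0348608 ,  0.15373733, -0.01163409,  0.02562494,
       -0.04432087]), 'tau': array([-1.60262207e-03, -5.84164059e+01,  2.93752509e+01,  7.01556399e+00,
        1.01589775e-02, -3.98751990e-05]), 'tool_pos': array([ 0.29628178, -0.60600509,  0.22571363]), 'orientation': array([ 1.79914153e+02, -8.08581164e-03, -1.53946316e+02]), 'force': array([ 0.6567895 ,  0.22041823, -0.25822519]), 'moment': array([-0.00267061, -0.03164667,  0.12050022]), 'gripper_force': 0.0, 'opening': 0.08746462350048788}
```

View pics/a_scene.png

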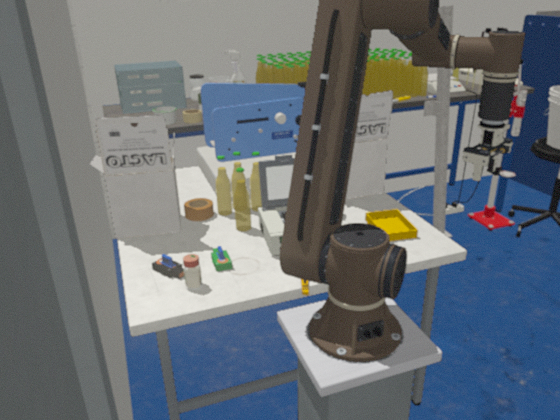

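View pics/a_top.png

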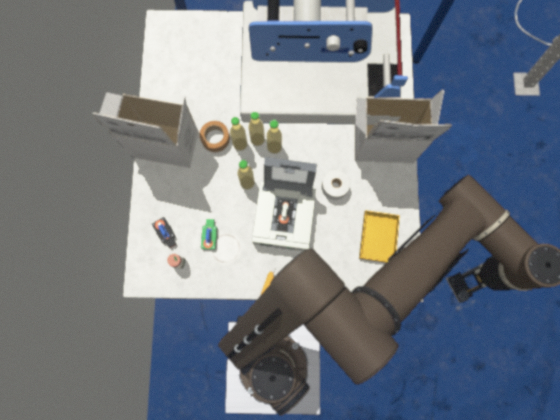

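Run:
```python
from h import *
s=np.load("pics/a_scene.npz"); t=np.load("pics/a_top.npz")
c1=cv2.resize(t['a'][150:280,140:340],None,fx=4,fy=4,interpolation=cv2.INTER_CUBIC)
cv2.imwrite("pics/c1.png",c1)
P=cloud("top",t['d']); hsv=cv2.cvtColor(t['a'],cv2.COLOR_BGR2HSV)
print("table z",np.median(P[260:280,200:230,2]))
def comp(name,m,img,P):
    n,l,st,c=cv2.connectedComponentsWithStats(m.astype(np.uint8))
    for i in range(1,n):
        if st[i,4]>12: q=P[l==i]; print(name,c[i].round(1),st[i],np.median(q,0).round(4),q[:,2].max().round(3))
Ps=cloud("scene",s['d']); hs=cv2.cvtColor(s['a'],cv2.COLOR_BGR2HSV)
for nm,p,h in(("top",P,hsv),("scene",Ps,hs)):
    w=(p[...,2]>0.005)&(p[...,2]<.3)&(p[...,0]>.25)&(p[...,0]<.95)&(abs(p[...,1])<.55)
    H,S,V=h[...,0],h[...,1],h[...,2]
    comp(nm+" blue",w&(H>100)&(H<130)&(S>110),0,p)
    comp(nm+" green",w&(H>45)&(H<80)&(S>110),0,p)
    comp(nm+" yellow",w&(H>20)&(H<32)&(S>170),0,p)
    comp(nm+" red",w&((H<12)|(H>172))&(S>90),0,p)
```

```text
table z -0.00026418972245378924
top blue [389.   90.9] [376  85  23  11 163] [ 0.9155 -0.3778  0.2365] 0.272
top blue [162.8 230.6] [160 226   8  10  42] [0.4598 0.3971 0.0511] 0.058
top blue [207.5 234.4] [206 230   4  10  30] [0.4474 0.2376 0.0533] 0.06
top green [254.3 115.6] [251 113   7   6  32] [0.8249 0.0739 0.2279] 0.237
top green [234.7 121. ] [232 118   6   7  30] [0.8041 0.1373 0.2292] 0.234
top green [273.6 124.1] [271 121   6   7  36] [0.795  0.007  0.2279] 0.235
top green [242.7 164.1] [240 161   6   7  35] [0.6543 0.1063 0.2279] 0.234
top green [210.1 222.9] [208 221   5   5  21] [0.4954 0.2344 0.0222] 0.029
top green [213.3 234.5] [212 230   3   9  17] [0.4507 0.2209 0.0249] 0.03
top red [283.  220.3] [279 215  10   9  40] [ 0.4959 -0.0287  0.079 ] 0.084
top red [158.8 222.8] [155 220  10   9  32] [0.4942 0.4213 0.0256] 0.034
top red [172.  261.1] [169 256   7  10  38] [0.3476 0.3473 0.0977] 0.103
scene blue [219.7 249.4] [218 247   5   6  18] [0.4449 0.2411 0.0528] 0.056
scene blue [166.4 257. ] [163 255   8   5  20] [0.4609 0.4028 0.052 ] 0.058
scene green [236.2 153. ] [233 152   7   3  20] [0.8227 0.076  0.227 ] 0.23
scene green [255.2 153. ] [252 152   7   3  20] [0.7968 0.0101 0.2264] 0.229
scene green [220.2 156.9] [217 156   7   3  18] [0.8055 0.1414 0.2263] 0.23
scene green [239.1 169.5] [236 168   7   4  23] [0.6522 0.1115 0.2264] 0.231
scene green [214.7 255.5] [212 249   6  14  52] [0.4615 0.2557 0.0239] 0.027
scene green [225.3 253.8] [223 251   6   7  18] [0.4544 0.2212 0.0246] 0.051
scene yellow [392.8 223.5] [366 210  51  30 541] [ 0.4755 -0.3893  0.0188] 0.035
scene red [190.6 262.7] [184 258  14   9  87] [0.3354 0.3479 0.0899] 0.1
scene red [157.8 262.3] [156 260   5   5  13] [0.4852 0.4284 0.0247] 0.028
```

View pics/c1.png

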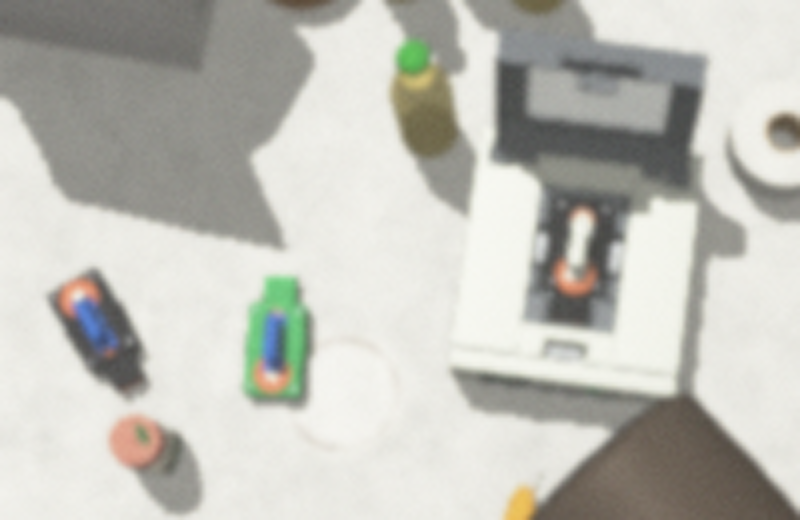

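The crop shows the fresh cassette (black case, blue tab) at top-view pixel (163,231), with its nose towards the jar (172,261). The look-alike is the green case with a blue tab at (208,235), which I reject. The used cassette's white tab is seated in the bay at about (284,210), so I'm taking the black one at (163,231). Next I'll measure poses.

```bash
cat > meas.py <<'E'
from h import *
def clean(m):
    n,l,st,c=cv2.connectedComponentsWithStats(m.astype(np.uint8),connectivity=4)
    return l==1+np.argmax(st[1:,4])
def rect(p):
    c,s,a=cv2.minAreaRect((p[:,:2]*1000).astype(np.float32)); return np.round(c,1),np.round(s,1),round(a,1)
def castmask(n,m,z):
    v,u=np.nonzero(m); return np.array([plane(n,a,b,z) for a,b in zip(u,v)])
def pca(p):
    q=p[:,:2]-p[:,:2].mean(0); w,V=np.linalg.eigh(q.T@q/len(q)); return p.mean(0).round(4), np.degrees(np.arctan(V[1,1]/V[0,1])).round(1), np.sqrt(w*12).round(4)
E
python3 - <<'E'
from meas import *
for n in("top","scene"):
    f=np.load(f"pics/a_{n}.npz"); a,d=f['a'],f['d']; P=cloud(n,d); hs=cv2.cvtColor(a,cv2.COLOR_BGR2HSV)
    H,S,V=[hs[...,i].astype(int) for i in range(3)]; X,Y,Z=P[...,0],P[...,1],P[...,2]
    print(n)
    box=(X>.35)&(X<.7)&(abs(Y+.03)<.16)
    m=clean(box&(abs(Z-.08)<.008)&(V>150)&(S<60)); print("deck z",np.median(Z[m]),rect(P[m]), rect(castmask(n,m,.08)))
    m=box&(Z>.09)&(Z<.115)&(abs(X-.51)<.05); print("usedtab z95",np.percentile(Z[m],90),pca(P[m]),m.sum())
    fr=(abs(X-.46)<.1)&(abs(Y-.4)<.09)&(Z>.012)&(Z<.07)&~((X<.385)&(Y<.38))
    m=fr&(H>100)&(H<130)&(S>100); print("blue",pca(P[m]),np.percentile(Z[m],85),"cast",pca(castmask(n,m,.052)))
    m=clean(fr); q=P[m]; print("case",rect(q),np.median(q[q[:,2]<.036,2]), m.sum())
    m=(X>.3)&(X<.65)&(Y<-.25)&(Y>-.5)&(Z>.001)&(Z<.045)&(H>18)&(H<35)&(S>120); m=clean(m);print("tray",rect(P[m]),Z[m].min(),Z[m].max())
    m=(X>.55)&(X<.75)&(abs(Y+.03)<.13)&(Z>.12); q=P[m]; print("cover",q.min(0),q.max(0),q[q[:,2]>.24].mean(0) if (q[:,2]>.24).any() else'')
    m=(X>.55)&(X<.75)&(Y<-.13)&(Y>-.3)&(Z>.045)&(Z<.075); print("roll",rect(P[m]))
E
```

```text
top
deck z 0.07949365442104805 (array([517.4, -31.7]), array([199.8, 218.5]), 83.1) (array([516.7, -31.7]), array([199.5, 218. ]), 83.1)
usedtab z95 0.10911522165419718 (array([ 0.5191, -0.0351,  0.1014]), np.float64(-72.8), array([0.066, 0.091])) 56
blue (array([0.4585, 0.396 , 0.046 ]), np.float64(31.2), array([0.0153, 0.0374])) 0.05496378255012191 cast (array([0.4576, 0.3945, 0.052 ]), np.float64(36.5), array([0.0166, 0.041 ]))
case (array([455. , 397.1]), array([112.8,  55. ]), 32.4) 0.025041191846423505 412
tray (array([ 454.1, -375.5]), array([124.8, 174.2]), 82.1) 0.001034239913133339 0.04180141813583593
cover [ 0.60093193 -0.13192238  0.12039464] [0.67637392 0.09998274 0.26718686] [ 0.64710504 -0.04602643  0.24618673]
roll (array([ 643.2, -222.7]), array([101. , 237.1]), 32.0)
scene
deck z 0.07897306767800516 (array([524.7,  38. ]), array([ 62.5, 219.4]), 82.5) (array([519.6,  40.1]), array([ 61.8, 223. ]), 82.6)Traceback (most recent call last):
  File "<stdin>", line 8, in <module>
    return _quantile_unchecked(
        a, q, axis, out, overwrite_input, method, keepdims, weights)
    return _ureduce(a,
                    func=_quantile_ureduce_func,
    ...<5 lines>...
                    overwrite_input=overwrite_input,
                    method=method)
    r = func(a, **kwargs)
    result = _quantile(arr,
                       quantiles=q,
    ...<2 lines>...
                       out=out,
                       weights=wgt)
    slices_having_nans = np.isnan(arr[-1, ...])
                                  ~~~^^^^^^^^^
IndexError: index -1 is out of bounds for axis 0 with size 0
```

Run:
```python
from meas import *
n="top"
f=np.load(f"pics/a_{n}.npz"); a,d=f['a'],f['d']; P=cloud(n,d); hs=cv2.cvtColor(a,cv2.COLOR_BGR2HSV)
H,S,V=[hs[...,i].astype(int) for i in range(3)]; X,Y,Z=P[...,0],P[...,1],P[...,2]
c,s=np.cos(-.1204),np.sin(-.1204); px=(X-.517)*c+(Y+.0317)*s; py=-(X-.517)*s+(Y+.0317)*c
box=(abs(px)<.075)&(abs(py)<.025)
m=clean(box&(Z>.088)&(Z<.12)); print("tab",pca(P[m]),m.sum(),np.percentile(Z[m],85)); print(px[m].mean(),py[m].mean(),px[m].min(),px[m].max(),py[m].min(),py[m].max())
m=clean(box&(V>140)&(S<70)&(Z>.06)); print("white",pca(P[m]),m.sum(),"cast",pca(castmask(n,m,.104)))
# bay extents: non-white deck region
m=(abs(px)<.08)&(abs(py)<.045)&(V<130)
for r in np.arange(-.08,.081,.008):
    k=m&(abs(px-r)<.003); print(round(r,3),k.sum(),py[k].min().round(3) if k.any() else'',py[k].max().round(3) if k.any() else'',Z[k].mean().round(3) if k.any() else '')
n="scene";f=np.load(f"pics/a_{n}.npz"); a,d=f['a'],f['d']; P=cloud(n,d); hs=cv2.cvtColor(a,cv2.COLOR_BGR2HSV)
H,S,V=[hs[...,i].astype(int) for i in range(3)]; X,Y,Z=P[...,0],P[...,1],P[...,2]
fr=(abs(X-.46)<.1)&(abs(Y-.4)<.09)&(Z>.012)&(Z<.07)&~((X<.385)&(Y<.38))
m=fr&(H>100)&(H<130)&(S>100); print("blue",pca(P[m]),np.percentile(Z[m],85),"cast",pca(castmask(n,m,.048)))
m=clean(fr); q=P[m]; print("case",rect(q),np.median(q[q[:,2]<.036,2]), m.sum())
m=(X>.3)&(X<.65)&(Y<-.25)&(Y>-.5)&(Z>.001)&(Z<.045)&(H>18)&(H<35)&(S>120); m=clean(m);print("tray",rect(P[m]),Z[m].min(),Z[m].max())
```

```text
tab (array([ 0.524 , -0.0326,  0.1043]), np.float64(-7.1), array([0.0127, 0.0392])) 44 0.10882975965517754
0.007111886751246405 -9.567665170300666e-05 -0.011213917269014816 0.026365884128386165 -0.00648433108045492 0.006361680384289424
white (array([ 0.5316, -0.0321,  0.0898]), np.float64(-7.4), array([0.0203, 0.066 ])) 102 cast (array([ 0.5285, -0.032 ,  0.104 ]), np.float64(-8.1), array([0.0199, 0.0628]))
-0.08 0   
-0.072 0   
-0.064 0   
-0.056 2 0.003 0.021 0.076
-0.048 20 -0.018 0.022 0.076
-0.04 18 -0.019 0.019 0.074
-0.032 21 -0.019 0.024 0.071
-0.024 16 -0.028 0.032 0.078
-0.016 12 -0.031 0.033 0.073
-0.008 13 -0.034 0.03 0.067
-0.0 19 -0.03 0.035 0.071
0.008 17 -0.024 0.026 0.078
0.016 16 -0.023 0.027 0.074
0.024 17 -0.026 0.028 0.076
0.032 27 -0.032 0.036 0.072
0.04 21 -0.03 0.03 0.076
0.048 28 -0.033 0.031 0.076
0.056 33 -0.039 0.032 0.076
0.064 41 -0.038 0.037 0.08
0.072 0   
0.08 0   
blue (array([0.4604, 0.4038, 0.0415]), np.float64(31.9), array([0.0111, 0.037 ])) 0.053316675413143146 cast (array([0.4494, 0.4046, 0.048 ]), np.float64(-2.3), array([0.0232, 0.0789]))
case (array([455.3, 396.7]), array([114.6,  58. ]), 34.6) 0.023838388887976736 412
tray (array([ 484. , -380.9]), array([131.7, 244.5]), 79.9) 0.0010039539791304453 0.035075681409871606
```

Request:
step_arm(moves=[[[1.8, 4.4, 0.2, -0.058, 6], [1.8, 4.4, 0.2, -0.058, 6], [1.8, 4.4, 0, -0.058, 6], [1.8, 4.4, 0, -0.058, 6], [1.8, 4.4, 0, -0.058, 6], [1.8, 4.4, 0, -0.058, 6], [1.8, 4.4, 0, -0.058, 6], [1.8, 4.4, 0, -0.058, 6], [1.8, 4.4, 0, -0.058, 6], [1.8, 4.4, 0, -0.058, 5]]])

```text
clock: 1.1
tool_pos: [0.4766, -0.1644, 0.2306]
orientation: [180.0, 0.0, 172.7]
force: [1.4, -0.5, 0.9]
opening: 0.056
gripper_force: 0.0
```

Request:
step_arm(moves=[[[1.6, 4.4, 0, 0.005, 5], [1.6, 4.4, 0, 0, 5], [1.5, 4.4, -2, 0, 5], [0, 0, -4, 0, 5], [0, 0, -3, 0, 5], [0, 0, 0, 0, 5]]])

```text
clock: 1.7
tool_pos: [0.5202, -0.0349, 0.1368]
orientation: [-179.9, -0.4, 173.1]
force: [-0.9, -0.4, 1.1]
opening: 0.0501
gripper_force: 0.0
```

Run:
```python
from h import *
o=snap("b"); print(ctrl.get_obs()['tool_pos'])
a=np.hstack([cv2.resize(o["top"][0][150:270,220:360],(560,480),interpolation=cv2.INTER_CUBIC)[:, :400],cv2.resize(o["scene"][0][150:270,210:310],(400,480),interpolation=cv2.INTER_CUBIC)])
cv2.imwrite("pics/b.png",a)
```

```text
[ 0.52337753 -0.03513645  0.14116339]
```

View pics/b.png

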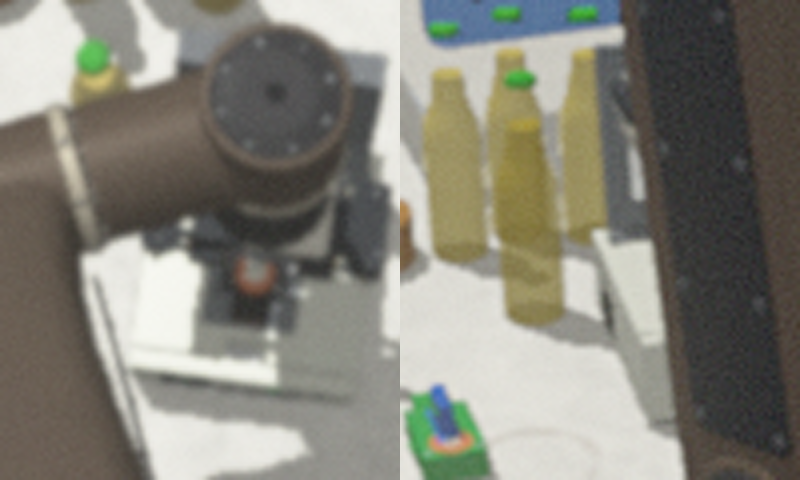

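The picture shows the gripper over the bay, with its body hiding the tab. The nose and reel are just visible at crop pixel (255,270), and the bottle and cover are clear. I'll go down onto the tab.

Request:
step_arm(moves=[[[0.05, 0.25, -2, 0, 5], [0, 0, -2, 0, 5], [0, 0, -1.8, 0, 5], [0, 0, 0, 0, 5], [0, 0, 0, 0, 5]]])

```text
clock: 2.3
tool_pos: [0.5249, -0.0326, 0.0845]
orientation: [180.0, 0.1, 173.1]
force: [0.3, 0.1, -0.6]
opening: 0.05
gripper_force: 0.0
```

Request:
step_arm(moves=[[[0, 0, 0, 0, 0.8], [0, 0, 0, 0, 0.8], [0, 0, 0, 0, 0.8], [0, 0, 0, 0, 0.8], [0, 0, 0, 0, 0.8]]])

```text
clock: 2.8
tool_pos: [0.524, -0.0322, 0.083]
orientation: [180.0, 0.0, 173.1]
force: [-2.0, 14.7, 5.4]
opening: 0.0156
gripper_force: 6.2
```

Request:
step_arm(moves=[[[0, 0.1, 0, 0, 0.8], [0, 0.1, 0, 0, 0.8], [0, 0, 0, 0, 0.8], [0, 0, 0, 0, 0.8], [0, 0, 0, 0, 0.8]]])

```text
clock: 3.3
tool_pos: [0.5242, -0.0305, 0.083]
orientation: [180.0, 0.0, 173.1]
force: [1.7, -1.5, 2.1]
opening: 0.0119
gripper_force: 30.0
```

Request:
step_arm(moves=[[[0, 0, 0.4, 0, 0.8], [0, 0, 0.4, 0, 0.8], [0, 0, 0.6, 0, 0.8], [0, 0, 0.8, 0, 0.8], [0, 0, 1, 0, 0.8], [0, 0, 1.5, 0, 0.8], [0, 0, 2, 0, 0.8], [0, 0, 2, 0, 0.8], [0, 0, 2, 0, 0.8], [0, 0, 0, 0, 0.8]]])

```text
clock: 4.3
tool_pos: [0.5255, -0.0303, 0.1936]
orientation: [179.9, 0.3, 173.1]
force: [0.1, 0.6, -2.4]
opening: 0.0122
gripper_force: 30.0
```

Request:
step_arm(moves=[[[-0.8, -3.5, 0, 0, 0.8], [-0.8, -4.4, 0, 0, 0.8], [-0.8, -4.5, 0, -0.01, 0.8], [-0.8, -4.5, 0, -0.01, 0.8], [-0.8, -4.5, 0, 0, 0.8], [-0.8, -4.5, 0, 0, 0.8], [-0.8, -4.5, 0, 0, 0.8], [-0.8, -4.3, -2, 0, 0.8], [0, 0, -3, 0, 0.8], [0, 0, 0, 0, 0.8]]])

```text
clock: 5.3
tool_pos: [0.4562, -0.3771, 0.1353]
orientation: [179.8, -0.4, 171.8]
force: [-1.8, 1.6, -1.7]
opening: 0.0115
gripper_force: 30.0
```

Run:
```python
from meas import *
o=snap("c"); print(ctrl.get_obs()['tool_pos'])
a=np.hstack([cv2.resize(o["top"][0][190:290,140:300],(480,300),interpolation=cv2.INTER_CUBIC)[:, :320],cv2.resize(o["scene"][0][190:290,340:440],(300,300),interpolation=cv2.INTER_CUBIC)])
a=np.vstack([a,cv2.resize(o["top"][0][160:290,250:480],(620,350),interpolation=cv2.INTER_CUBIC)[:250]])
cv2.imwrite("pics/c.png",a)
for n in o:
    a,d=o[n]; P=cloud(n,d); hs=cv2.cvtColor(a,cv2.COLOR_BGR2HSV); H,S,V=[hs[...,i].astype(int) for i in range(3)]; X,Y,Z=P[...,0],P[...,1],P[...,2]
    m=(X>.3)&(X<.65)&(Y<-.25)&(Y>-.5)&(Z>.022)&(Z<.045)&(H>18)&(H<35)&(S>120);print(n,"tray rim",rect(P[m]),m.sum())
```

```text
[ 0.45929983 -0.3772021   0.1396924 ]
scene tray rim (array([ 455.9, -375.4]), array([128.8, 187.3]), 81.8) 253
top tray rim (array([ 455.2, -375.2]), array([123.5, 175.2]), 82.3) 86
```

View pics/c.png

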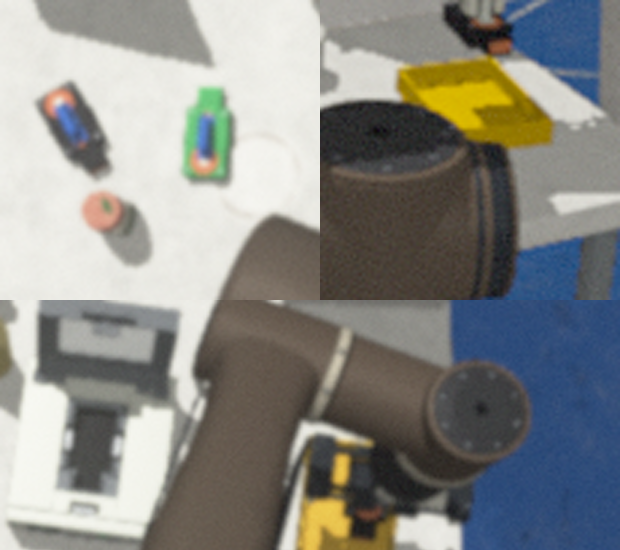

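The picture shows the bay now empty (lower panel, 95,450) and the used cassette held level over the yellow tray (350,460). I'll lower it.

Request:
step_arm(moves=[[[0.2, 0.1, -3, 0, 0.8], [0, 0, -3, 0, 0.8], [0, 0, -2.5, 0, 0.8], [0, 0, -1.2, 0, 0.8], [0, 0, -0.4, 0, 0.8], [0, 0, -0.2, 0, 0.8], [0, 0, 0, 0, 0.8], [0, 0, 0, 0, 0.8]]])

```text
clock: 6.2
tool_pos: [0.4626, -0.3767, 0.0381]
orientation: [-180.0, 0.1, 172.0]
force: [0.5, -0.6, -1.7]
opening: 0.0115
gripper_force: 30.0
```

Run:
```python
from meas import *
f=np.load("pics/c_top.npz"); a,d=f['a'],f['d']; P=cloud("top",d); hs=cv2.cvtColor(a,cv2.COLOR_BGR2HSV)
V=hs[...,2].astype(int); X,Y,Z=P[...,0],P[...,1],P[...,2]
c,s=np.cos(-.1204),np.sin(-.1204); px=(X-.517)*c+(Y+.0317)*s; py=-(X-.517)*s+(Y+.0317)*c
m=(abs(px)<.09)&(abs(py)<.05)&(Z<.062)&(Z>.04); q=P[m]
print("floor",m.sum(),px[m].min(),px[m].max(),py[m].min(),py[m].max(),px[m].mean(),py[m].mean(),np.median(Z[m]))
for r in np.arange(-.06,.07,.008):
    k=m&(abs(px-r)<.003)
    if k.any(): print(round(r,3),k.sum(),py[k].min().round(4),py[k].max().round(4),py[k].mean().round(4))
for n in("top","scene"):
    f=np.load(f"pics/c_{n}.npz"); a,d=f['a'],f['d']; P=cloud(n,d); hs=cv2.cvtColor(a,cv2.COLOR_BGR2HSV);H,S,V=[hs[...,i].astype(int) for i in range(3)]; X,Y,Z=P[...,0],P[...,1],P[...,2]
    fr=(abs(X-.46)<.05)&(abs(Y-.4)<.05)
    m=clean(fr&(Z>.042)&(Z<.075)); print(n,"freshtab",pca(P[m]),m.sum(),np.percentile(Z[m],80))
    w=(X>.55)&(X<.75)&(abs(Y+.03)<.13)&(Z>.22)&(Z<.29); print("covertop",P[w].max(0),P[w&(Z>.245)].mean(0) if (w&(Z>.245)).any() else '', w.sum())
```

```text
floor 471 -0.08524712301662261 0.06089445404899552 -0.04001594069470409 0.03928481117277044 0.005338237309989147 -3.4687732293097046e-05 0.051862765193005034
-0.052 8 -0.0147 0.0139 0.0006
-0.044 14 -0.0137 0.0148 0.0006
-0.036 14 -0.0163 0.0164 0.0016
-0.028 15 -0.0153 0.0169 0.0018
-0.02 28 -0.028 0.0253 -0.0
-0.012 26 -0.0276 0.0269 -0.0005
-0.004 38 -0.0372 0.0384 0.0001
0.004 25 -0.0257 0.0253 -0.0006
0.012 26 -0.0243 0.0264 0.002
0.02 25 -0.0269 0.0273 0.0015
0.028 33 -0.04 0.0393 -0.0024
0.036 22 -0.025 0.0258 -0.0022
0.044 28 -0.0276 0.0272 0.0009
0.052 28 -0.0267 0.028 -0.0008
0.06 20 -0.0252 0.0254 0.0008
top freshtab (array([0.4624, 0.3999, 0.053 ]), np.float64(31.4), array([0.013 , 0.0403])) 43 0.05730680447543977
covertop [0.67621738 0.09964852 0.26471473] [ 0.64329059 -0.04729327  0.25046673] 521
scene freshtab (array([0.46  , 0.4009, 0.0491]), np.float64(35.9), array([0.0122, 0.0432])) 54 0.05250209453959292
covertop [0.67900544 0.09975162 0.25795485] [ 0.64684096 -0.01892935  0.25086113] 159
```

Request:
step_arm(moves=[[[0, 0, -0.2, 0, 0.8], [0, 0, -0.15, 0, 0.8], [0, 0, 0, 0, 0.8], [0, 0, 0, 0, 0.8]]])

```text
clock: 6.6
tool_pos: [0.4623, -0.3767, 0.035]
orientation: [-180.0, 0.1, 172.0]
force: [-2.3, 2.7, 10.0]
opening: 0.0117
gripper_force: 30.0
```

Contact in the tray. I'll release, lift and head for the fresh cassette.

Request:
step_arm(moves=[[[0, 0, 0, 0, 3.5], [0, 0, 0, 0, 3.5], [0, 0, 0, 0, 3.5], [0, 0, 1.5, 0, 3.5], [0, 0, 3, 0, 4], [0, 0, 4.5, 0, 5], [0, 0, 4.5, 0, 5], [0, 0, 4, 0, 5], [0, 2, 2, 0, 5], [0, 4, 0, 0, 5]]])

```text
clock: 7.6
tool_pos: [0.4634, -0.318, 0.2316]
orientation: [-179.9, 0.3, 171.8]
force: [1.3, 1.4, 0.3]
opening: 0.0503
gripper_force: 0.0
```

Request:
step_arm(moves=[[[0, 4.6, 0, 0.05, 5], [0, 4.8, 0, 0.05, 5], [0, 4.8, 0, 0.05, 5], [0, 4.8, 0, 0.05, 5], [0, 4.8, 0, 0.05, 5], [0, 4.8, 0, 0.05, 5], [0, 4.8, 0, 0.05, 5], [0, 4.8, 0, 0.05, 5], [0, 4.8, 0, 0.05, 5], [0, 4.8, 0, 0.05, 5]]])

```text
clock: 8.6
tool_pos: [0.4613, 0.1636, 0.2285]
orientation: [180.0, 0.0, -159.2]
force: [2.4, -1.1, 0.9]
opening: 0.0501
gripper_force: 0.0
```

Request:
step_arm(moves=[[[0, 4.8, 0, 0.05, 5], [0, 4.8, 0, 0.05, 5], [0, 4.8, 0, 0.05, 5], [0, 4.5, -1, 0.05, 5], [0, 3, -2, 0.03, 5], [0, 0, -3, 0, 5], [0, 0, -3, 0, 5], [0, 0, -2, 0, 5], [0, 0, 0, 0, 5], [0, 0, 0, 0, 5]]])

```text
clock: 9.6
tool_pos: [0.4621, 0.3806, 0.1186]
orientation: [-180.0, -0.0, -146.2]
force: [-0.6, 0.4, 0.5]
opening: 0.0503
gripper_force: 0.0
```

Request:
step_arm(moves=[[[0, 2, 0, 0, 5], [0, 0, -3, 0, 5], [0, 0, -3, 0, 5], [0, 0, -2, 0, 5], [0, 0, -0.7, 0, 5], [0, 0, 0, 0, 5], [0, 0, 0, 0, 0.8], [0, 0, 0, 0, 0.8], [0, 0, 0, 0, 0.8], [0, 0, 0, 0, 0.8]]])

```text
clock: 10.6
tool_pos: [0.4621, 0.4009, 0.0321]
orientation: [180.0, 0.1, -146.2]
force: [0.1, -0.2, -0.7]
opening: 0.0234
gripper_force: 0.0
```

Request:
step_arm(moves=[[[0, 0, 0, 0, 0.8], [0, 0, 0, 0, 0.8], [0, 0, 0, 0, 0.8], [0, 0, 0, 0, 0.8]]])

```text
clock: 11.0
tool_pos: [0.4619, 0.4006, 0.0316]
orientation: [-180.0, 0.0, -146.2]
force: [-1.2, -1.6, 3.6]
opening: 0.0121
gripper_force: 30.0
```

Request:
step_arm(moves=[[[0, 0, 1, 0, 0.8], [0, 0, 2.5, 0, 0.8], [0, 0, 4, 0, 0.8], [0, 0, 4.5, 0, 0.8], [0, 0, 4, 0, 0.8], [0, 0, 1, 0, 0.8], [0, -3, 0, -0.04, 0.8], [0.4, -4, 0, -0.06, 0.8], [0.5, -4.5, 0, -0.06, 0.8], [0.5, -4.5, 0, -0.06, 0.8]]])

```text
clock: 12.0
tool_pos: [0.475, 0.2389, 0.2008]
orientation: [-180.0, -0.1, -158.9]
force: [0.3, -0.4, -2.2]
opening: 0.0119
gripper_force: 29.9
```

Request:
step_arm(moves=[[[0.8, -4.2, 0, -0.08, 0.8], [0.8, -4.4, 0, -0.08, 0.8], [0.8, -4.4, 0, -0.08, 0.8], [0.8, -4.4, 0, -0.08, 0.8], [0.8, -4.4, 0, -0.08, 0.8], [0.5, -3, 0, -0.05, 0.8], [0, -1, 0, 0, 0.8], [0, 0, 0, 0, 0.8], [0, 0, 0, 0, 0.8]]])

```text
clock: 12.9
tool_pos: [0.5205, -0.0172, 0.201]
orientation: [180.0, -0.0, 175.4]
force: [0.0, -0.3, -2.5]
opening: 0.012
gripper_force: 29.9
```

Run:
```python
from meas import *
o=snap("d"); print(ctrl.get_obs()['tool_pos'],ctrl.get_obs()['orientation'])
a=np.hstack([cv2.resize(o["top"][0][150:270,240:340],(400,480),interpolation=cv2.INTER_CUBIC),cv2.resize(o["scene"][0][150:270,210:310],(400,480),interpolation=cv2.INTER_CUBIC)])
cv2.imwrite("pics/d.png",a)
a,d=o["top"]; P=cloud("top",d); X,Y,Z=P[...,0],P[...,1],P[...,2]
m=(X>.42)&(X<.6)&(abs(Y+.03)<.06)&(Z>.18)&(Z<.205); print(m.sum(),rect(P[m]),P[m][:,0].min())
c,s=np.cos(-.1204),np.sin(-.1204); px=(X-.517)*c+(Y+.0317)*s; py=-(X-.517)*s+(Y+.0317)*c
m&=px<0
for r in np.arange(-.06,-.0,.006):
    k=m&(abs(px-r)<.003)
    if k.any(): print(round(r,3),k.sum(),py[k].min().round(4),py[k].max().round(4),np.median(Z[k]))
```

```text
[ 0.52066833 -0.01655025  0.20119691] [ 1.79990588e+02 -1.12153626e-02  1.75473333e+02]
146 (array([481. , -15.6]), array([49.5, 45. ]), 88.1) 0.4581682398284549
-0.06 14 -0.0032 0.0232 0.18783837269687387
-0.054 14 -0.0028 0.024 0.1897690785883972
-0.048 19 -0.0019 0.0246 0.19278905329360962
-0.042 16 -0.001 0.0256 0.19519725925515785
-0.036 23 -0.0128 0.0364 0.19591953892099023
-0.03 29 -0.0123 0.037 0.1959194955315977
-0.024 21 -0.0119 0.0377 0.196511762234991
-0.018 9 0.0052 0.0224 0.19447590626090516
-0.012 1 0.0093 0.0093 0.19440665904448262
```

View pics/d.png

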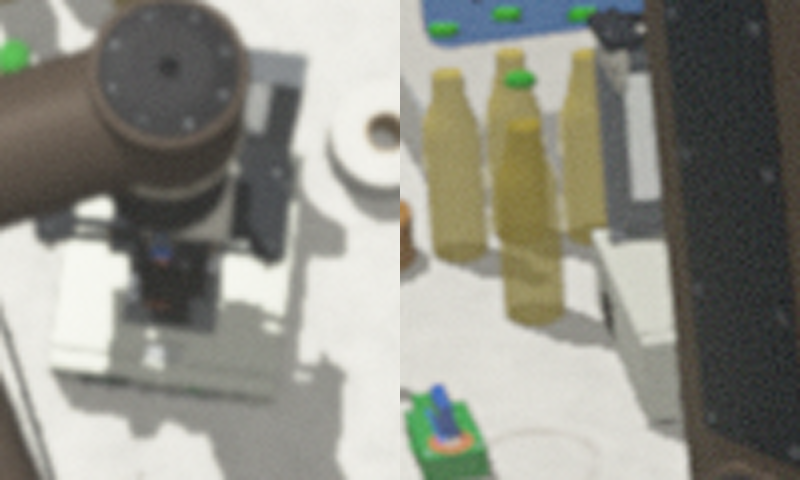

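The picture shows the fresh cassette held over the deck: blue tab at (160,245), nose at (160,290), about 15 mm left of the bay. I'll correct y and yaw, then re-measure before lowering.

Request:
step_arm(moves=[[[0.3, -1.4, -2, -0.042, 0.8], [0, 0, -3, 0, 0.8], [0, 0, -2, 0, 0.8], [0, 0, 0, 0, 0.8], [0, 0, 0, 0, 0.8]]])

```text
clock: 13.5
tool_pos: [0.5241, -0.0307, 0.1317]
orientation: [-180.0, -0.0, 173.1]
force: [0.3, 0.2, -1.5]
opening: 0.0118
gripper_force: 30.0
```

Run:
```python
from meas import *
o=snap("e"); ob=ctrl.get_obs(); print(ob['tool_pos'],ob['orientation'],ob['moment'],ob['force']); tz=ob['tool_pos'][2]
def prof(P,cx,cy,yaw,z0,z1,lo=-.062,hi=-.01):
    X,Y,Z=P[...,0],P[...,1],P[...,2]; c,s=np.cos(yaw),np.sin(yaw); px=(X-cx)*c+(Y-cy)*s; py=-(X-cx)*s+(Y-cy)*c
    for r in np.arange(lo,hi,.006):
        k=(abs(px-r)<.003)&(abs(py)<.045)&(Z>z0)&(Z<z1)
        if k.any(): print(round(r,3),k.sum(),py[k].min().round(4),py[k].max().round(4),((py[k].min()+py[k].max())/2).round(4),np.median(Z[k]).round(4))
prof(cloud("top",o["top"][1]),.517,-.0317,-.1204,tz-.02,tz+.002)
print("initial fresh")
prof(cloud("top",np.load("pics/a_top.npz")['d']),.4553,.3963,np.radians(33.8),.010,.033,-.062,.06)
```

```text
[ 0.5248206  -0.03071995  0.13267139] [1.79970865e+02 1.16088071e-01 1.73069384e+02] [-0.03024263 -0.0260685  -0.02312185] [ 0.69079432 -0.20852339 -2.44818001]
-0.056 6 -0.0106 0.0067 -0.0019 0.119
-0.05 18 -0.0135 0.0142 0.0004 0.1249
-0.044 14 -0.0127 0.0119 -0.0004 0.1238
-0.038 17 -0.0151 0.0127 -0.0012 0.1231
-0.032 15 -0.0146 0.0133 -0.0007 0.1244
-0.026 28 -0.0239 0.0248 0.0005 0.1242
-0.02 23 -0.0264 0.0253 -0.0005 0.1283
-0.014 9 -0.0086 0.0091 0.0003 0.1309
initial fresh
-0.056 8 -0.013 0.0116 -0.0007 0.0181
-0.05 19 -0.0147 0.0342 0.0098 0.0195
-0.044 16 -0.0141 0.0141 0.0 0.024
-0.038 12 -0.0146 0.0122 -0.0012 0.0236
-0.032 15 -0.0155 0.014 -0.0008 0.0223
-0.026 29 -0.0249 0.0255 0.0003 0.0238
-0.02 25 -0.0262 0.0246 -0.0008 0.0258
-0.014 24 -0.0224 0.0234 0.0005 0.0258
-0.008 22 -0.0264 0.0244 -0.001 0.0262
-0.002 17 -0.0269 0.0256 -0.0006 0.0265
0.004 18 -0.0275 0.0283 0.0004 0.0239
0.01 15 -0.0242 0.0249 0.0003 0.0225
0.016 17 -0.0264 0.0341 0.0039 0.0264
0.022 20 -0.0429 0.0271 -0.0079 0.0262
0.028 14 -0.0263 0.0254 -0.0005 0.0242
0.034 22 -0.0269 0.0246 -0.0012 0.0262
0.04 22 -0.0277 0.0233 -0.0022 0.0257
0.046 23 -0.0266 0.0222 -0.0022 0.0255
0.052 21 -0.0249 0.024 -0.0004 0.0261
0.058 5 -0.0166 0.0119 -0.0024 0.0215
```

Request:
step_arm(moves=[[[0, 0, -1.5, 0, 0.8], [0, 0, -1, 0, 0.8], [0, 0, -0.5, 0, 0.8], [0, 0, -0.3, 0, 0.8], [0, 0, 0, 0, 0.8], [0, 0, 0, 0, 0.8]]])

```text
clock: 14.2
tool_pos: [0.5241, -0.0313, 0.0987]
orientation: [180.0, 0.0, 173.0]
force: [-0.4, 1.7, -1.3]
opening: 0.0122
gripper_force: 30.0
```

Request:
step_arm(moves=[[[0, 0.05, -0.5, 0, 0.8], [0, 0, -0.4, 0, 0.8], [0, 0, -0.4, 0, 0.8], [0, 0, -0.3, 0, 0.8], [0, 0, 0, 0, 0.8]]])

```text
clock: 14.7
tool_pos: [0.5251, -0.0306, 0.0835]
orientation: [180.0, 0.1, 173.0]
force: [-0.9, 2.2, 8.2]
opening: 0.0118
gripper_force: 30.0
```

Request:
step_arm(moves=[[[0, 0, -0.2, 0, 0.8], [0, 0, -0.2, 0, 0.8], [0, 0, 0, 0, 0.8]]])

```text
clock: 15.0
tool_pos: [0.5257, -0.0307, 0.0826]
orientation: [180.0, 0.3, 173.1]
force: [-12.8, 4.0, 38.8]
opening: 0.012
gripper_force: 30.0
```

Request:
step_arm(moves=[[[0, 0, 0.3, 0, 0.8], [0, 0, 0, 0, 4], [0, 0, 0, 0, 4], [0, 0, 0, 0, 4], [0, 0, 2, 0, 4], [0, 0, 4, 0, 4], [0, 0, 4.5, 0, 4], [-1, 0, 4.5, 0, 4], [-3, 0, 2, 0, 4], [-3, 0, 0, 0, 0.5]]])

```text
clock: 16.0
tool_pos: [0.4546, -0.0308, 0.2539]
orientation: [179.9, 0.2, 173.0]
force: [-0.7, 1.0, -0.3]
opening: 0.0362
gripper_force: 0.0
```

Request:
step_arm(moves=[[[0, -4, 0, 0, 0.5], [0, -4.5, 0, 0, 0.5], [0, -4.5, 0, 0, 0.5], [0, -4.5, 0, 0, 0.5], [0, -4.5, 0, 0, 0.5]]])

```text
clock: 16.5
tool_pos: [0.4532, -0.2526, 0.2509]
orientation: [180.0, -0.0, 173.0]
force: [2.0, 0.8, 0.6]
opening: 0.0059
gripper_force: 0.0
```

Run:
```python
from meas import *
o=snap("f"); print(ctrl.get_obs()['tool_pos'])
a=np.hstack([cv2.resize(o["top"][0][150:270,240:340],(400,480),interpolation=cv2.INTER_CUBIC),cv2.resize(o["scene"][0][150:270,240:340],(400,480),interpolation=cv2.INTER_CUBIC)])
cv2.imwrite("pics/f.png",a)
cx,cy,yaw=.517,-.0317,-.1204
for n in o:
    a,d=o[n]; P=cloud(n,d); X,Y,Z=P[...,0],P[...,1],P[...,2]; c,s=np.cos(yaw),np.sin(yaw); px=(X-cx)*c+(Y-cy)*s; py=-(X-cx)*s+(Y-cy)*c
    m=(abs(px)<.03)&(abs(py)<.012)&(Z>.09)&(Z<.13)
    if m.sum()>5: print(n,"tab z",np.percentile(Z[m],[50,70,85]),pca(P[m]),m.sum())
    m=(abs(px)<.05)&(abs(py)<.022)&(abs(py)>.009)&(Z<.09)&(Z>.06); print("case top",np.median(Z[m]),m.sum())
    w=(px>.05)&(px<.2)&(abs(py)<.1)&(Z>.1)&(Z<.29)
    for z in np.arange(.11,.28,.015):
        k=w&(abs(Z-z)<.005)
        if k.any(): print(n,z.round(3),k.sum(),px[k].min().round(4),np.median(px[k]).round(4),px[k].max().round(4),py[k].min().round(3),py[k].max().round(3))
```

```text
[ 0.45281681 -0.25502823  0.25013174]
case top nan 0
scene 0.11 43 0.0929 0.1237 0.1329 0.031 0.086
scene 0.125 45 0.0951 0.1252 0.1415 0.029 0.087
scene 0.14 48 0.0918 0.1274 0.14 0.029 0.087
scene 0.155 49 0.0944 0.1311 0.1395 0.028 0.086
scene 0.17 46 0.1029 0.135 0.1436 0.029 0.088
scene 0.185 41 0.1113 0.1374 0.1468 0.028 0.087
scene 0.2 50 0.1118 0.1407 0.148 0.029 0.087
scene 0.215 47 0.1118 0.1438 0.1576 0.027 0.087
scene 0.23 35 0.1121 0.1463 0.1549 0.027 0.087
scene 0.245 36 0.1098 0.1266 0.1482 0.031 0.087
case top 0.07821466184493231 16
top 0.11 16 0.0939 0.1201 0.1255 0.055 0.083
top 0.125 13 0.1125 0.1234 0.1281 0.055 0.082
top 0.14 13 0.0971 0.1261 0.1304 0.056 0.083
top 0.155 16 0.0989 0.1292 0.1331 0.053 0.083
top 0.17 21 0.1032 0.1324 0.137 0.053 0.084
top 0.185 15 0.1087 0.1357 0.1374 0.05 0.083
top 0.2 3 0.1112 0.1129 0.1277 0.082 0.083
top 0.215 3 0.1134 0.1151 0.1283 0.082 0.083
top 0.23 6 0.1152 0.1471 0.1509 -0.011 0.084
top 0.245 164 0.1187 0.141 0.1497 -0.083 0.086
  return _methods._mean(a, axis=axis, dtype=dtype,
  ret = ret.dtype.type(ret / rcount)
```

View pics/f.png

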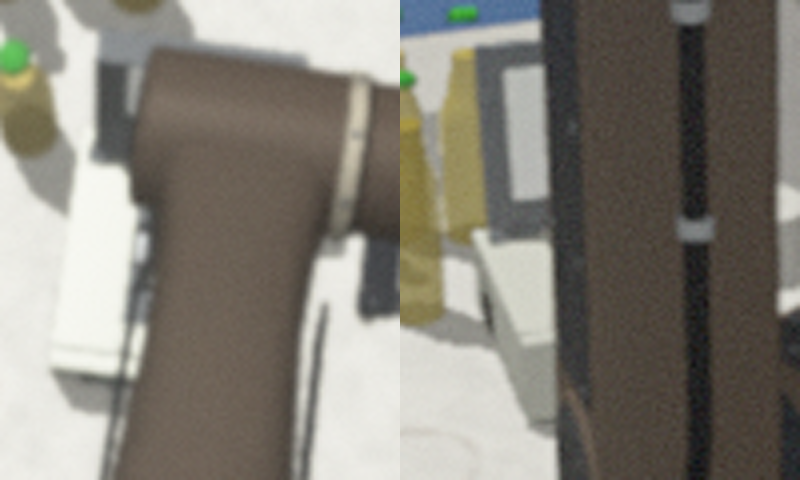

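The picture shows only the left half of the printer (arm in the way). The measured case top in the bay is 78 mm, which means fully home, and the cover leans back to about 1.76 rad. I'll go over the top to behind the cover.

Request:
step_arm(moves=[[[0, 0, 3.5, 0, 0], [0, 0, 4, 0, 0], [3.4, 2.5, 0.5, 0, 0], [3.4, 2.9, 0, 0, 0], [3.4, 2.9, 0, 0, 0], [3.4, 2.9, 0, 0, 0], [3.4, 2.9, 0, 0, 0], [3.4, 2.9, 0, 0, 0], [3.4, 2.9, 0, 0, 0], [0, 0, 0, 0, 0]]])

```text
clock: 17.6
tool_pos: [0.6943, -0.0479, 0.3275]
orientation: [-180.0, -0.3, 173.2]
force: [-0.1, -0.6, -0.4]
opening: 0.0003
gripper_force: 0.0
```

Request:
step_arm(moves=[[[0, 0, -3, 0, 0], [0, 0, -3.5, 0, 0], [0, 0, -3, 0, 0], [0, 0, -1.6, 0, 0], [0, 0, 0, 0, 0], [0, 0, 0, 0, 0]]])

```text
clock: 18.2
tool_pos: [0.6918, -0.0519, 0.2205]
orientation: [-180.0, -0.0, 173.0]
force: [0.1, -0.6, 0.2]
opening: 0.0005
gripper_force: 0.0
```

Request:
step_arm(moves=[[[-1.6, 0.2, -0.3, 0, 0], [-1.6, 0.2, -0.4, 0, 0], [-1.6, 0.2, -0.4, 0, 0], [-1.6, 0.2, -0.2, 0, 0], [-1.6, 0.2, -0.2, 0, 0], [-1.6, 0.2, -0.2, 0, 0], [-1.6, 0.2, -0.2, 0, 0]]])

```text
clock: 18.9
tool_pos: [0.5805, -0.0377, 0.2035]
orientation: [179.9, 0.2, 173.0]
force: [1.0, 0.8, -0.7]
opening: 0.0005
gripper_force: 0.4
```

Request:
step_arm(moves=[[[-1.6, 0.2, -0.7, 0, 0], [-1.6, 0.2, -0.7, 0, 0], [-1.7, 0.2, -0.75, 0, 0], [-1.7, 0.2, -0.75, 0, 0], [-2, 0.25, -1.1, 0, 0], [-2, 0.25, -1.1, 0, 0], [0, 0, 0, 0, 0]]])

```text
clock: 19.6
tool_pos: [0.4719, -0.0248, 0.1508]
orientation: [180.0, 0.0, 173.0]
force: [-0.1, -0.3, 0.7]
opening: 0.0005
gripper_force: 0.0
```

Run:
```python
from h import *
o=snap("g"); ob=ctrl.get_obs(); print(ob['tool_pos'],ob['force'])
cv2.imwrite("pics/g.png",np.hstack([cv2.resize(o["top"][0][150:270,240:340],(400,480),interpolation=cv2.INTER_CUBIC),cv2.resize(o["scene"][0][150:270,240:340],(400,480),interpolation=cv2.INTER_CUBIC)]))
```

```text
[ 0.47483116 -0.02455181  0.15196515] [ 0.51656887 -0.08298693  1.77718595]
```

View pics/g.png

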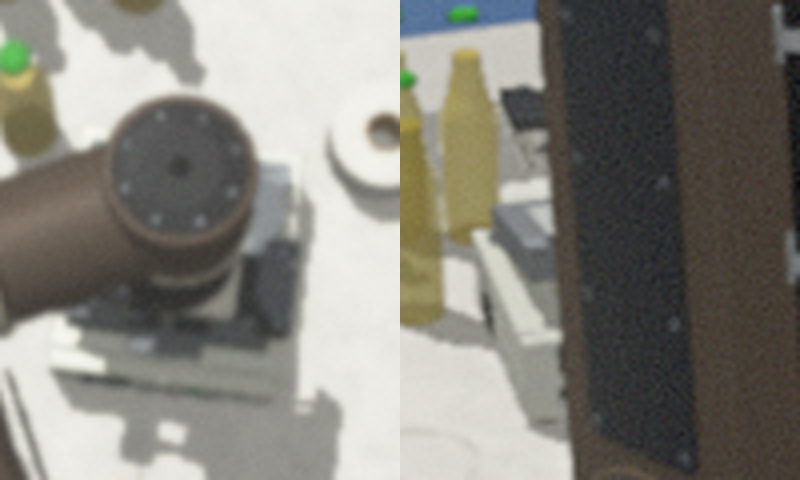

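The picture shows the cover swung nearly shut, about 15° open, with the gripper on its front part. Now I'll press it down.

Request:
step_arm(moves=[[[-1, 0.1, -0.8, 0, 0], [-1.2, 0.15, -1, 0, 0], [0, 0, -1, 0, 0], [0, 0, -0.5, 0, 0], [0, 0, -0.2, 0, 0], [0, 0, 0, 0, 0]]])

```text
clock: 20.3
tool_pos: [0.4529, -0.0223, 0.1154]
orientation: [180.0, 0.0, 173.0]
force: [-0.5, -0.1, -0.3]
opening: 0.0005
gripper_force: 0.0
```

Request:
step_arm(moves=[[[0, 0, -0.2, 0, 0], [0, 0, -0.1, 0, 0], [0, 0, 0, 0, 0]]])

```text
clock: 20.6
tool_pos: [0.4527, -0.0223, 0.113]
orientation: [180.0, 0.1, 173.0]
force: [-0.8, 0.1, 5.1]
opening: 0.0001
gripper_force: 2.6
```

Request:
step_arm(moves=[[[0, 0, -0.1, 0, 0], [0, 0, -0.1, 0, 0], [0, 0, 0, 0, 0]]])

```text
clock: 20.9
tool_pos: [0.4528, -0.0223, 0.1125]
orientation: [180.0, 0.1, 173.1]
force: [-8.7, 2.7, 24.1]
opening: 0.0009
gripper_force: 12.1
```

Request:
step_arm(moves=[[[0, 0, 0.5, 0, 0], [0, 0, 3, 0, 0], [0, 0, 4.5, 0, 0], [0, 0, 4.5, 0, 0], [0, -4, 0, 0, 0], [0, -4.8, 0, 0, 0], [0, -4.8, 0, 0, 0], [0, -4.8, 0, 0, 0], [0, -4.8, 0, 0, 0], [0, -4.8, 0, 0, 0]]])

```text
clock: 21.9
tool_pos: [0.4517, -0.3046, 0.2355]
orientation: [-180.0, 0.0, 173.0]
force: [1.3, 0.6, 0.0]
opening: 0.0002
gripper_force: 0.0
```

Request:
step_arm(moves=[[[-3, -4, 1, 0, 0], [-3, -4, 1, 0, 0], [-3, -4, 1, 0, 0], [-3, -4, 1, 0, 0], [-3, -4, 1, 0, 0], [0, -4, 0, 0, 0], [0, -4, 0, 0, 0], [0, 0, 0, 0, 0]]])

```text
clock: 22.7
tool_pos: [0.3037, -0.5823, 0.2822]
orientation: [179.9, -0.1, 172.8]
force: [0.5, 0.4, -0.4]
opening: 0.0001
gripper_force: 0.0
```

Run:
```python
from meas import *
o=snap("i"); print(ctrl.get_obs()['tool_pos'])
cv2.imwrite("pics/i.png",np.hstack([cv2.resize(o["top"][0][140:280,140:420],(800,400),interpolation=cv2.INTER_CUBIC)]))
cx,cy,yaw=.517,-.0317,-.1204
P=cloud("top",o["top"][1]); X,Y,Z=P[...,0],P[...,1],P[...,2]; c,s=np.cos(yaw),np.sin(yaw); px=(X-cx)*c+(Y-cy)*s; py=-(X-cx)*s+(Y-cy)*c
for r in np.arange(-.075,.085,.02):
    k=(abs(px-r)<.008)&(abs(py)<.08)&(Z>.095)&(Z<.16); print(r.round(3),k.sum(),np.median(Z[k]).round(4),np.median(Z[k&(py>.06)]).round(4),np.median(Z[k&(py<-.06)]).round(4))
m=(abs(X-.455)<.08)&(abs(Y+.376)<.06)&(Z>.024)&(Z<.075)
V=o["top"][0].max(2); k=m&(V<90)
print("used in tray",k.sum(),np.median(Z[k]),np.percentile(Z[k],[10,90]),rect(P[k]))
```

```text
[ 0.30419079 -0.57921187  0.28294099]
-0.075 234 0.1118 0.1122 0.1109
-0.055 209 0.1122 0.113 0.1127
-0.035 216 0.1119 0.1115 0.1113
-0.015 208 0.1122 0.1112 0.1134
0.005 209 0.1121 0.1121 0.1138
0.025 206 0.1117 0.112 0.1133
0.045 203 0.1123 0.1135 0.1134
0.065 209 0.1127 0.1135 0.1137
used in tray 115 0.02947003894645306 [0.02580389 0.03508183] (array([ 455.9, -374. ]), array([ 48. , 105.2]), 78.5)
```

View pics/i.png

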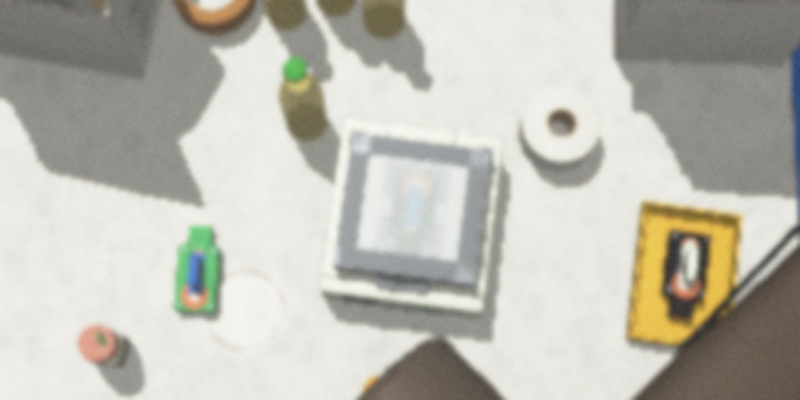

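The picture shows the cover shut flat (outer face 112 mm at front and back) with the blue tab under the window at (412,205). The used cassette lies flat in the tray at (688,270), and the bottle (295,80), jar (98,345) and roll (560,125) still stand where they were. The arm is clear, so I'm handing in.

```bash
python3 -c "
from plant import close_job
print(close_job())"
```

```text
the job is handed in; nothing more can be done
None
```

The job is handed in at about 23 s of the 72 s: the used cassette lies flat in the yellow tray, the fresh one measured fully home in the bay, the cover measured fully shut, and the bottle, jar and label roll are still standing in place; no verdict was returned.

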